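# Shut the photometer's light path and set the shutter's gib screw

### The job

On the photometer, slide the shutter plate by its tab one stop along, until it clicks in with the port covered. Then turn the wing-headed gib screw clockwise until it bottoms and back it off a quarter turn, so that the plate runs free without rattling. Leave the round knurled lock screw and everything else on the bench as they are.

Things in the scene. Friction and masses are not known exactly. Their poses are not given: they have to be found in the camera images.
- photometer: Bench photometer, fixed, on the left or right half of the bench, turned up to 46 degrees: white casing 170 (x) by 300 mm (y), grey deck, blue panel at the +y end, top face 55 mm high. Origin: centre of underside; x to its rear, y along the shutter's travel. On top: rails 10 wide, 12 high along y at x = -35 and 35 mm; a 14 mm square, 12 mm high steel block at x 47, y -45 mm.
- port (a point): Centre of the round dark light port (26 mm across) in the photometer's top face, at x = 0, y = 20, z = 55 mm of the photometer.
- shutter_tab (a point): Centre of the upright steel tab on the shutter plate: 10 mm thick along the travel (photometer's y), 26 mm wide (x), 36 mm tall (18 mm up and down from here); 81.5 mm above the bench. The flat steel plate under it is 58 mm wide, 100 mm long, its top 63.5 mm above the bench; it reaches 11.5 mm from here towards -y and 88.5 mm towards +y, with a small round filter window in its middle.
- shutter (a joint): Travel (m) of the shutter plate along the photometer's +y, towards the blue end. Three sprung stops: 0 (start, port open), 0.030 (next: port covered by the blank part), 0.060 (last: filter window over the port; not wanted). Leaving a stop takes about 5 N; half-way between two stops (0.015, 0.045) the pull changes over to the nearer one.
- gib_screw (a joint): Angle of the wing-headed gib screw in rad: 0 = bottomed (a hard stop; the wing then lies along the photometer's x), growing as it is backed off, anticlockwise seen from above. It starts 1.95 to 3.1 rad from the bottom; a quarter turn is 1.57. It turns stiffly (0.05 N m), stays where it is left, and does not rise or sink noticeably.
- wing (a point): Centre of the gib screw's wing, on the screw's upright axis, 92 mm above the bench, at x -40, y 60 mm of the photometer. The wing is an upright steel blade 40 mm long, 9 mm thick, 28 mm tall (14 mm up and down from here). This frame turns with the screw; x lies along the blade. Below it a hub 16 mm across on a block 24 x 30 mm whose top is 71 mm above the bench.
- lock_screw (a joint): Angle in rad of the round knurled lock screw; to be left at its start, 0.
- lock_head (a point): Centre of the round lock screw's knurled head (26 mm across, 16 mm tall), 79 mm above the bench, at x = 50, y = 112 mm of the photometer. Not to be turned.
- dry_bath: Dry-bath heater fixed to the bench on the other half: white, 160 mm (x) by 190 mm (y), 79 mm tall, with round wells and a blue end. Origin: centre of the underside. An obstacle only.
- bottle: Amber glass bottle with a black cap, 62 mm across, 150 mm tall, 0.35 kg; stands behind the photometer. Origin: centre of its underside. Loose; to be left alone.
- beaker: Glass beaker, 68 mm across, 85 mm tall; stands behind the photometer. Origin: centre of its underside. Loose; to be left alone.
- vial: Small capped glass vial, 24 mm across, 42 mm tall; stands on the photometer's top, behind the rear guide rail. Origin: centre of its underside. Loose; to be left alone.
- driver: Screwdriver lying on the bench in front of the photometer, 170 mm long. Origin: at the middle of its length, on the bench; x along it. Loose; to be left alone.
- cuvette_box: Small clear box with a blue cover, 64 x 42 x 46 mm; beyond the photometer's +y end. Origin: centre of its underside. Loose; to be left alone.
- caddy: Small grey plastic box, 55 x 38 x 28 mm; beyond the photometer's -y end. Origin: centre of its underside. Loose; to be left alone.
- jar: White plastic jar, 60 mm across, 85 mm tall; behind the dry bath. Origin: centre of its underside. Loose; to be left alone.
- dishes: Stack of glass dishes, 80 mm across, 28 mm tall; in front of the dry bath. Origin: centre of its underside. Loose; to be left alone.

How it is judged:
On the way, in this order (a step that is already met when the one before it is completed fails the run):
1. the shutter plate rests in its next stop, covering the port (value of joint shutter between 0.026 and 0.034 m), for 0.3 s.
2. then the gib screw is turned down until it bottoms, the shutter still in that stop (all of step 1 and value of joint gib_screw below 0.07 rad), for 0.1 s.
At the end, for the whole second after the job is handed in: The shutter plate rests in its middle stop (30 mm, within 4 mm) and the gib screw, after bottoming (within 4 degrees), stands backed off a quarter turn (1.57 rad, within 0.2), both at rest (all of step 1 and value of joint gib_screw between 1.37 and 1.77 rad and velocity of joint shutter between -0.005 and 0.005 m/s and velocity of joint gib_screw between -0.05 and 0.05 rad/s); the robot touches nothing.
It fails at once if the round knurled lock screw is turned by more than about 11 degrees (value of joint lock_screw above 0.2 rad or value of joint lock_screw below -0.2 rad).
It fails at once if a loose bystander is shifted more than 25 mm (distance of any of bottle, beaker, vial, driver, cuvette_box, caddy, jar, dishes from where it was at the start of the episode above 0.025 m).
It fails at once if a standing bystander is tipped over (angle between any of bottle, beaker, vial, cuvette_box, caddy, jar, dishes's own z axis and vertical above 0.4 rad).
It also fails if it takes over 67 s, if anything falls off the work surface, if the arm or the gripper's body presses on something with over 40 N, if the wrist force passes 120 N, or if a joint passes its speed limit or range.

### The arm

A 6-joint arm with a two-finger parallel gripper is mounted at the origin on the work surface. World frame = base frame: x ahead of the robot, y to its left, z up, the work surface at z = 0. Lengths are in m, angles in rad, forces in N, time in s.
With the tool pointing down it reaches from about 0.275 to 0.825 m from the base axis. Payload 4.9 kg.
Tool frame: the origin (TCP) lies midway between the tips of the shut fingers; the grasp point (between the pads) lies 19 mm behind it (grip_point_offset is the distance from the TCP to the grasp point, in m); z points along the fingers, y is the line along which they close (so a half turn about z gives the same grasp; the last joint's range is limited). The gripper opens to 85 mm and grips with 20 to 120 N. Pads are 22 mm wide; open, the fingers measure 114 mm over their backs; the gripper's body (76 mm by 85 mm) begins 54 mm behind the grasp point. The pads swing forward as they close: fully open they stand 13 mm farther back than shut.
Start: joints at [1.152, 0.326, -0.193, 1.052, 0, 1.437], TCP at [0.155, 0.528, 0.231] pointing down, gripper open.
Joint ranges: [-2.65, 2.65], [-0.97, 1.79], [-1.3, 1.35], [-1.93, 2.1], [-1.47, 1.37], [-3.14, 3.14]. Speed limits (rad/s): [2.57, 2.57, 3.14, 3.14, 3.14, 3.14].

### API

Orientations are given as a rotation vector (axis times angle).
In Python, from cell import * gives the robot as it stands. Calls block until the motion is done:
- movep(position, orientation): joint-space move of the TCP to a pose.
- move_l(position, velocity=0.15, rot=None, until_force=None): straight line of the TCP; rot=None keeps the orientation; velocity is the mean speed in m/s. With until_force (N) it stops when the force on the tool has changed by that much, and returns True; else False.
- set_joints(angles): joint-space move.
- let_go() and grab(newtons=None): open the fingers fully, or close them until they stop; newtons is the grip in N (None keeps the last).
- sleep(seconds).
- ik(position, orientation): joint angles nearest the present ones, or None.
- get_state(): the state.
- grab_frame(name): name is "scene" or "side" or "wrist"; returns a dict with "img" (480x640x3 uint8, red, green, blue), "fx", "fy", "cx", "cy" (pixels), "k1" (the pictures are not rectified: a ray, as slopes to the right and down, at radius r is drawn at 1 + k1 r^2 times it, then the intrinsics apply), "cam_to_world" (4x4, takes a point from camera to world coordinates); the wrist camera has in their place "T_tool_cam" (4x4, takes a point from camera to tool coordinates, whose origin is the TCP and whose axes are the flange's). Camera axes: x right, y down, z forward; pixel columns grow to the right and rows downward; lengths in m; the calibration is good to about 2 mm. A picture is of the moment at which its call begins: read the wrist's pose just before it. There is no depth.
A pose or a line that the arm cannot do raises MotionError and nothing moves.
- sign_off(): hands the job in; it is judged then, once.
Trained networks look in the newest picture that a camera, given by its name, has taken for a name from the list of things; names that differ only in an ending like _2 or _b are one class to them, and where a whole thing is asked for, a point or a joint stands for the part that bears it (a point fixed in the world has none). Each returns a list of dicts, best first, with "score" (0 to 1); they miss things now and then, are a little off and sometimes report something else, mostly with a low value. They report only what shows in the picture. A call takes as long as a camera call.
- spot_in(camera, name): "centre" ([column, row] in pixels, amid what is visible of it).
- silhouettes(camera, name): "mask" (480x640 bool, what is visible of it) and "centre" ([column, row] in pixels, amid what is visible of it).
- tip_of(camera, name): "centre" ([column, row] in pixels: a listed point, or the origin of a listed thing).
The state is a dict: "clock": time; "q": joint angles; "joint_velocities": joint speeds; "tau": joint torques, N m; "position": TCP position; "eef_rot": TCP orientation; "contact_force": force on the tool from outside, world axes, zero at the start; "wrist_torque": the same for the moment, N m; "finger_gap": opening from 0.0 (shut) to 1.0 (fully open); "grasp_force": force on a finger pad.
Only numpy, scipy, OpenCV 4.12 (cv2) and the standard library are available. Lean on these libraries where they do the work, as an engineer would, in place of code of your own. Each camera call takes 0.05 s, during which the arm holds its last target. There are 200 camera calls.

## Working session

There is one attempt and no reset: what is moved stays moved. The work goes in short steps, each a Python script; the robot and the scene stay as the last script left them, time stands still between calls to the robot, and variables do not carry over. Pictures are saved under pics/ and viewed, at most 10 in all, crops included, and the job is handed in when it is done.

```bash
ls; mkdir -p pics; cat > h.py <<'E'
from cell import *
import numpy as np, cv2
from scipy.spatial.transform import Rotation as R
def ray(f,px,T=None):
    T=np.array(f["cam_to_world"]) if T is None else T
    K=np.array([[f["fx"],0,f["cx"]],[0,f["fy"],f["cy"]],[0,0,1.]])
    # drawn = ray*(1+k1 r^2)
    p=cv2.undistortPoints(np.array([[px]],float),K,np.array([f["k1"],0,0,0.]))[0,0]
    d=T[:3,:3]@np.array([p[0],p[1],1]); return T[:3,3],d/np.linalg.norm(d)
def tri(rays):
    A=0;b=0
    for o,d in rays:
        M=np.eye(3)-np.outer(d,d);A=A+M;b=b+M@o
    x=np.linalg.solve(A,b); return x,[float(np.linalg.norm((np.eye(3)-np.outer(d,d))@(x-o))) for o,d in rays]
def wristT(f,s): 
    T=np.eye(4);T[:3,:3]=R.from_rotvec(s["eef_rot"]).as_matrix();T[:3,3]=s["position"]
    return T@np.array(f["T_tool_cam"])
def onz(o,d,z): return o+d*(z-o[2])/d[2]
def save(f,n): cv2.imwrite("pics/"+n,cv2.cvtColor(f["img"],cv2.COLOR_RGB2BGR))
E
python3 - <<'E'
from h import *
s=get_state();print(s)
F={}
for c in ("scene","side","wrist"):
    F[c]=grab_frame(c); save(F[c],c+"0.png")
    T=np.array(F[c]["cam_to_world"]) if c!="wrist" else wristT(F[c],s)
    print(c,T[:3,3].round(3),T[:3,2].round(2))
    for n in ("photometer","port","shutter_tab","wing","lock_head","dry_bath","vial","bottle","beaker","driver"):
        r=tip_of(c,n)
        print(n,[(np.round(q["centre"]),round(q["score"],2)) for q in r[:2]], end=' ')
        F[c,n]=ray(F[c],r[0]["centre"],T) if r else None
    print()
for n in ("photometer","port","shutter_tab","wing","lock_head","dry_bath","vial","bottle","beaker","driver"):
    rs=[F[c,n] for c in ("scene","side","wrist") if F[c,n] is not None]
    if len(rs)>1:
        x,e=tri(rs);print(n,x.round(4),np.round(e,4))
E
```

```text
pics
{'clock': 0.0, 'q': array([ 1.15180527e+00,  3.26963803e-01, -1.93595988e-01,  1.05197307e+00,
       -1.86789533e-05,  1.43660921e+00]), 'joint_velocities': array([ 0.00136404, -0.0017271 ,  0.00160142,  0.00080483,  0.00116598,
        0.00058563]), 'tau': array([ 1.20064378e-03, -4.43395758e+01,  2.62440813e+01,  1.54697348e-02,
        1.98665549e-05, -1.60137663e-06]), 'position': array([0.15428301, 0.52731386, 0.23048638]), 'eef_rot': array([-4.45793613e-01, -3.10934062e+00,  2.63169666e-03]), 'contact_force': array([-0.56930602,  0.23672674,  0.13028711]), 'wrist_torque': array([ 0.00753442,  0.00321498, -0.04807287]), 'grasp_force': 0.0, 'finger_gap': 0.998414042709224}
scene [1.218 0.103 0.936] [-0.62 -0.1  -0.78]
photometer [(array([216., 256.]), 0.59), (array([219., 246.]), 0.48)] port [(array([275., 232.]), 0.73), (array([221., 247.]), 0.57)] shutter_tab [(array([193., 216.]), 0.85)] wing [(array([237., 234.]), 0.44)] lock_head [(array([228., 273.]), 0.7)] dry_bath [(array([407., 274.]), 0.72), (array([216., 256.]), 0.17)] vial [(array([199., 264.]), 0.58)] bottle [(
[... 531 characters left out ...]
., 358.]), 0.88)] driver [(array([279., 308.]), 0.78)] 
wrist [0.083 0.548 0.373] [ 0.28 -0.08 -0.96]
photometer [] port [] shutter_tab [] wing [] lock_head [] dry_bath [] vial [] bottle [] beaker [] driver [] 
photometer [ 0.5586 -0.2567  0.0018] [0.0046 0.0046]
port [ 0.5375 -0.1638  0.023 ] [0.0634 0.0634]
shutter_tab [ 0.5076 -0.3244  0.0764] [0.0023 0.0023]
wing [ 0.5674 -0.1904  0.1031] [0.0017 0.0017]
lock_head [ 0.6597 -0.1956  0.0744] [0.0049 0.0049]
dry_bath [ 0.5361  0.2159 -0.0124] [0.0028 0.0028]
vial [ 0.628  -0.2741  0.0528] [0. 0.]
bottle [ 0.613  -0.4157  0.0057] [0.0014 0.0014]
beaker [ 0.714  -0.2631 -0.0039] [0.0028 0.0028]
driver [ 0.4632 -0.1265  0.0018] [0.0021 0.0021]
```

View pics/scene0.png

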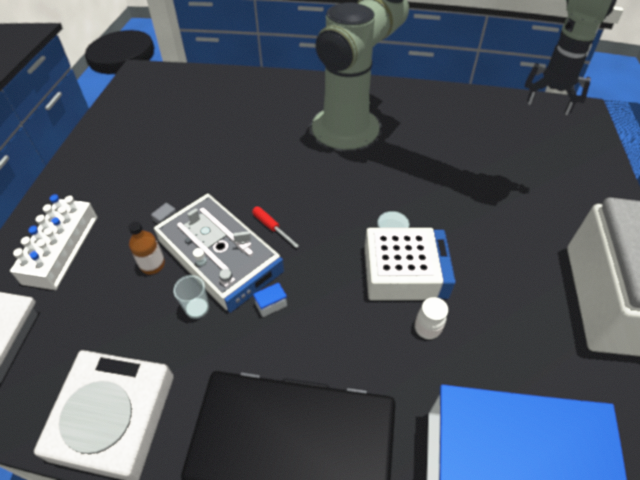

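```bash
python3 - <<'E'
from h import *
yaw=np.radians(-33)
N=("port","shutter_tab","wing","lock_head","vial")
D={n:[] for n in N}
x=np.array([np.cos(yaw),np.sin(yaw)]);y=np.array([-x[1],x[0]])
# tool z down, tool y along +-photometer y
def rot(flip):
    Y=np.array([*y,0])*flip; Z=np.array([0,0,-1.]); return R.from_matrix(np.c_[np.cross(Y,Z),Y,Z]).as_rotvec()
f=grab_frame("wrist"); print(np.array(f["T_tool_cam"]).round(3))
s=get_state(); 
q=[ik([0.56,-0.25,0.25],rot(k)) for k in(1,-1)];print(q)
E
```

```text
[[-0.001 -0.956 -0.295  0.074]
 [ 1.    -0.001  0.001 -0.001]
 [-0.002 -0.295  0.956 -0.143]
 [ 0.     0.     0.     1.   ]]
[array([-0.54018234,  0.43479861,  0.0179939 ,  1.15399162,  0.        ,
        0.03577632]), array([-0.54018234,  0.43479861,  0.0179939 ,  1.15399162,  0.        ,
       -3.10581634])]
```

```bash
cat >> h.py <<'E'
def rot(yaw):  # tool down, tool y at world angle yaw+90deg
    Y=np.array([-np.sin(yaw),np.cos(yaw),0]);Z=np.array([0,0,-1.]);return R.from_matrix(np.c_[np.cross(Y,Z),Y,Z]).as_rotvec()
E
python3 - <<'E'
from h import *
yaw=np.radians(-33)
N=("port","shutter_tab","wing","lock_head","vial")
D={n:[] for n in N}
o=np.array([0.5586,-0.2567]);x=np.array([np.cos(yaw),np.sin(yaw)]);y=np.array([-x[1],x[0]])
for i,(a,b,z) in enumerate([(0,-.06,.25),(0,.06,.25),(-.03,.0,.3)]):
    p=o+a*x+b*y
    movep([*p,z],rot(yaw)); sleep(.3)
    s=get_state();f=grab_frame("wrist");save(f,f"w{i}.png");T=wristT(f,s)
    for n in N:
        r=tip_of("wrist",n)
        print(n,[(np.round(q["centre"]),round(q["score"],2)) for q in r[:2]],end=' ')
        if r and r[0]["score"]>.4: D[n].append(ray(f,r[0]["centre"],T))
    print()
P={}
for n in N:
    if len(D[n])>1:
        P[n],e=tri(D[n]);print(n,P[n].round(4),np.round(e,4))
L={"port":(0,.02),"wing":(-.04,.06),"lock_head":(.05,.112)}
H={"port":.055,"wing":.092,"lock_head":.079,"shutter_tab":.0815}
for n in H: print(n,[onz(*d,H[n]).round(4) for d in D[n]])
print(get_state()["clock"])
E
```

```text
port [(array([388., 217.]), 0.79)] shutter_tab [(array([292., 214.]), 0.6)] wing [(array([453., 181.]), 0.82)] lock_head [(array([477., 278.]), 0.61), (array([280., 307.]), 0.25)] vial [] 
port [] shutter_tab [(array([168., 217.]), 0.84)] wing [(array([319., 181.]), 0.67)] lock_head [(array([361., 276.]), 0.85)] vial [(array([283., 271.]), 0.94), (array([266., 206.]), 0.22)] 
port [(array([329., 232.]), 0.67)] shutter_tab [(array([240., 231.]), 0.66)] wing [(array([374., 206.]), 0.82)] lock_head [(array([405., 287.]), 0.91)] vial [(array([334., 280.]), 0.89)] 
port [ 0.5702 -0.241   0.0473] [0.0006 0.0006]
shutter_tab [ 0.5078 -0.3211  0.0799] [0.0011 0.0018 0.0015]
wing [ 0.5593 -0.1808  0.0959] [0.0004 0.0003 0.0007]
lock_head [ 0.6663 -0.1979  0.0808] [0.0009 0.0018 0.0019]
vial [ 0.6209 -0.2661  0.0639] [0.0005 0.0005]
port [array([ 0.5684, -0.2418,  0.055 ]), array([ 0.5676, -0.24  ,  0.055 ])]
wing [array([ 0.5601, -0.1799,  0.092 ]), array([ 0.5593, -0.181 ,  0.092 ]), array([ 0.561 , -0.1804,  0.092 ])]
lock_head [array([ 0.6675, -0.1984,  0.079 ]), array([ 0.6651, -0.1979,  0.079 ]), array([ 0.6692, -0.1971,  0.079 ])]
shutter_tab [array([ 0.5073, -0.3198,  0.0815]), array([ 0.5096, -0.3211,  0.0815]), array([ 0.5063, -0.3211,  0.0815])]
7.675
```

View pics/w2.png

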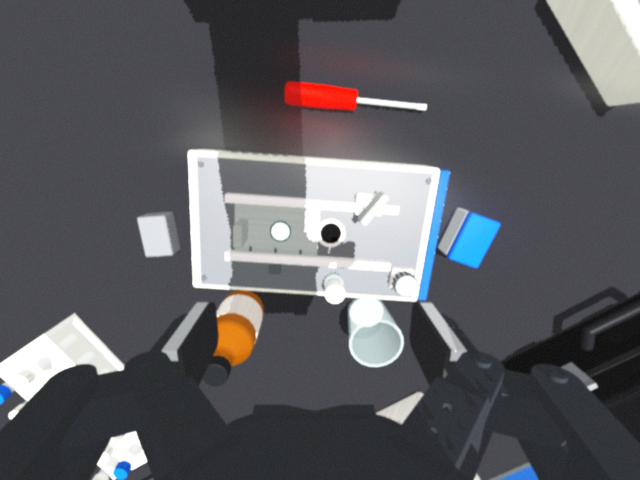

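```bash
python3 - <<'E'
from h import *
from scipy.optimize import least_squares
W=np.array([[.568,-.241],[.5600,-.1804],[.6668,-.1979],[.5078,-.3207]])
L=np.array([[0,.02],[-.04,.06],[.05,.112],[0,-.0785]])
fn=lambda p:(L@np.array([[np.cos(p[2]),np.sin(p[2])],[-np.sin(p[2]),np.cos(p[2])]])+p[:2]-W)
r=least_squares(lambda p:fn(p).ravel(),[.56,-.25,-.6]);print(r.x,np.degrees(r.x[2]),fn(r.x).round(4))
# rail angle by lines from the saved frame w1 geometry: hover above tab, for grasp check, at fitted yaw
yaw=r.x[2]; np.save("pose.npy",r.x)
c=r.x[:2]; x=np.array([np.cos(yaw),np.sin(yaw)]);y=np.array([-x[1],x[0]])
D=[];E=[]
for i,(a,b) in enumerate([(.0,-.08),(.0,.03)]):
    movep([*(c+a*x+b*y),.2],rot(yaw)); sleep(.3)
    s=get_state();f=grab_frame("wrist");save(f,f"v{i}.png");T=wristT(f,s)
    for n,A in (("shutter_tab",D),("wing",E)):
        q=tip_of("wrist",n)
        if q: A.append(ray(f,q[0]["centre"],T)); print(n,np.round(q[0]["centre"]),q[0]["score"])
for A,h in ((D,.0815),(E,.092)):
    if len(A)>1: print(tri(A))
    print([onz(*d,h).round(4) for d in A])
E
```

```text
[ 0.55637766 -0.25597541 -0.65522987] -37.54190588008149 [[ 0.0006  0.0009]
 [ 0.0012 -0.0036]
 [-0.0025  0.0003]
 [ 0.0007  0.0025]]
shutter_tab [309. 236.] 0.77
wing [500. 186.] 0.98
shutter_tab [178. 237.] 0.69
wing [360. 184.] 0.67
(array([ 0.50649731, -0.32197116,  0.08086456]), [0.00042290990677338957, 0.00042290990677329633])
[array([ 0.5067, -0.3221,  0.0815]), array([ 0.5062, -0.3213,  0.0815])]
(array([ 0.56215303, -0.17909356,  0.08683221]), [0.0009370277096204658, 0.0009370277096202833])
[array([ 0.5606, -0.1815,  0.092 ]), array([ 0.5605, -0.1787,  0.092 ])]
```

View pics/v0.png

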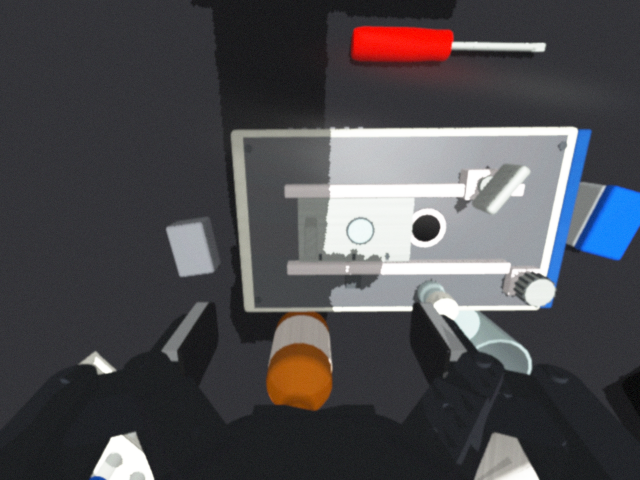

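View pics/v1.png

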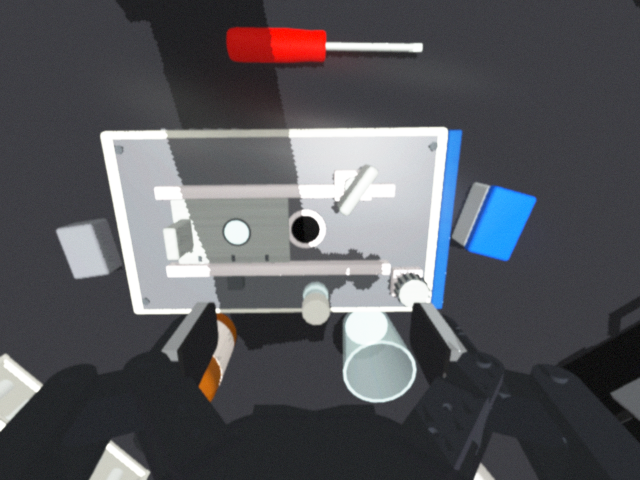

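```bash
python3 - <<'E'
from h import *
p=np.load("pose.npy");yaw=p[2];y=np.array([-np.sin(yaw),np.cos(yaw),0])
t=np.array([.5068,-.3213,.072])
movep([*t[:2],.14],rot(yaw)); 
print(move_l(t,.08,until_force=10),get_state()["position"])
grab(40);s=get_state();print(s["finger_gap"],s["grasp_force"],s["contact_force"],s["position"])
for k in (.5,1):
    move_l(t+k*.030*y,.03);s=get_state();print(s["contact_force"],s["position"])
let_go();move_l(t+.030*y+[0,0,.13],.12)
s=get_state();print(s["clock"]);sleep(.1)
c=p[:2]+.04*np.array([-y[0],-y[1]])*0
# view for wing
movep([*(p[:2]+.05*y[:2]),.2],rot(yaw));sleep(.3)
s=get_state();f=grab_frame("wrist");save(f,"s1.png");T=wristT(f,s)
q=tip_of("wrist","shutter_tab");print([(onz(*ray(f,a["centre"],T),.0815),a["score"]) for a in q[:1]])
X=[]
for i in (0,1):
    m=silhouettes("wrist","wing"); 
    if m:
        M=m[0]["mask"].astype(np.uint8);print(m[0]["score"],M.sum())
        r=cv2.minAreaRect(cv2.findNonZero(M));b=cv2.boxPoints(r);print(r)
        np.save(f"m{i}.npy",M)
        e=[(b[j]+b[(j+1)%4])/2 for j in range(4)]
        prs=[(e[0],e[2]),(e[1],e[3])];a,b2=max(prs,key=lambda v:np.linalg.norm(v[0]-v[1]))
        A,B=[onz(*ray(f,v,T),.1) for v in(a,b2)]
        print(A,B,(A+B)/2,"ang",np.degrees(np.arctan2(*(A-B)[1::-1])-yaw)%180,np.linalg.norm(A-B))
    if i==0:
        movep([*(p[:2]+.1*y[:2]),.2],rot(yaw));sleep(.3);s=get_state();f=grab_frame("wrist");T=wristT(f,s);save(f,"s2.png")
print(get_state()["clock"])
E
```

```text
False [ 0.50718894 -0.32161438  0.07249661]
0.10871460300582544 42.649553418159485 [1.4437595  1.59517275 1.52393914] [ 0.50710824 -0.32094073  0.07217763]
[-1.26631459  1.72377986  5.95196011] [ 0.51615269 -0.30894186  0.07214979]
[-1.3875289   2.11877713  5.80627353] [ 0.52521149 -0.29695128  0.07215877]
15.175
[(array([ 0.52576806, -0.29680317,  0.0815    ]), 0.93)]
0.78 791
((327.8963317871094, 188.93292236328125), (19.112567901611328, 53.83126449584961), 32.90524673461914)
[ 0.55330153 -0.16587254  0.1       ] [ 0.56650006 -0.20255349  0.1       ] [ 0.55990079 -0.18421302  0.1       ] ang 147.33164689073757 0.03898324271093908
0.57 752
((263.0, 190.00001525878906), (18.181238174438477, 56.08015823364258), 39.80556869506836)
[ 0.55805926 -0.16184588  0.1       ] [ 0.56600247 -0.20292474  0.1       ] [ 0.56203087 -0.18238531  0.1       ] ang 138.48583833611798 0.041839775573329116
16.9333
```

View pics/s1.png

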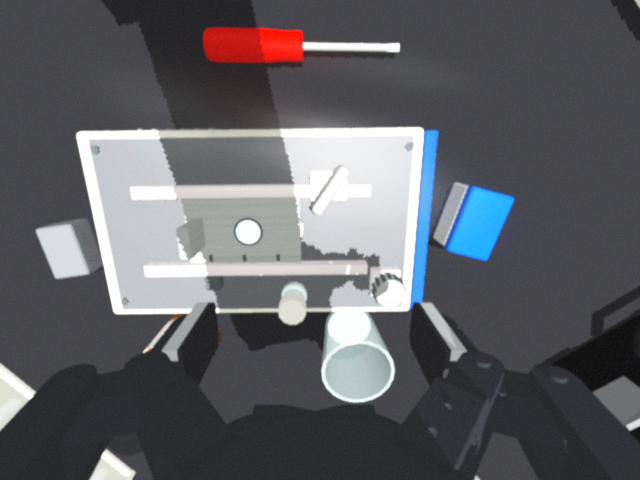

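```bash
python3 - <<'E'
from h import *
p=np.load("pose.npy");yaw=p[2]
c=np.array([.561,-.182,.078]);a=yaw+np.radians(145)
print(ik(c,rot(a)))
movep([*c[:2],.15],rot(a)); print(get_state()["q"])
print(move_l(c,.08,until_force=10)); s0=get_state()
grab(50);s=get_state();print(s["finger_gap"],s["grasp_force"],s["clock"])
F0=s0["contact_force"];print("F",(s["contact_force"]-F0).round(2),s["wrist_torque"].round(3),s["position"])
for i in range(3):
    a-=.1; set_joints(ik(c,rot(a)));s=get_state()
    print(round(s["clock"],2),(s["contact_force"]-F0).round(2),(s["wrist_torque"]-s0["wrist_torque"]).round(3),s["position"].round(4),s["q"][5].round(3))
np.save("st.npy",[*c,a,*F0,*s0["wrist_torque"]])
E
```

```text
[-4.38825497e-01  5.38001309e-01 -2.85406813e-01  7.47388205e-01
  4.44089210e-16 -2.31432305e+00]
[-4.38794739e-01  4.61993888e-01 -2.04358368e-01  9.04255633e-01
  2.21776115e-05 -2.31403106e+00]
False
0.0931998569808258 95.7896339893341 20.8667
F [-2.44  1.2   3.15] [-0.061  0.403  0.082] [ 0.56092367 -0.18227772  0.07869842]
21.12 [-2.23 -0.09  3.74] [-0.013  0.375 -0.07 ] [ 0.5609 -0.1823  0.0787] -2.214
21.37 [-1.7   0.28  2.69] [-0.064  0.4   -0.029] [ 0.5609 -0.1823  0.0787] -2.114
21.62 [-2.56  0.65  2.48] [-0.005  0.408 -0.024] [ 0.561  -0.1823  0.0787] -2.014
```

```bash
python3 - <<'E'
from h import *
p=np.load("pose.npy");yaw=p[2]
v=np.load("st.npy");c=v[:3];a=v[3];F0=v[4:7];T0=v[7:]
hit=False
while a>yaw-.35:
    a-=.12 if a-yaw>.35 else .04
    set_joints(ik(c,rot(a)));s=get_state();tz=(s["wrist_torque"]-T0)[2]
    print(round(s["clock"],2),"rel",round(a-yaw,3),(s["contact_force"]-F0).round(1),tz.round(3),s["q"][5].round(3),round(s["finger_gap"],3))
    if abs(tz)>.5 or np.linalg.norm((s["contact_force"]-F0)[:2])>25: break
np.save("st.npy",[*c,a,*F0,*T0])
E
```

```text
21.87 rel 2.111 [-2.1  0.7  3.7] -0.045 -1.895 0.092
22.12 rel 1.991 [-2.   0.5  3.7] -0.012 -1.775 0.094
22.37 rel 1.871 [-2.1  0.4  3.3] -0.052 -1.655 0.091
22.62 rel 1.751 [-2.9 -0.1  2.8] -0.05 -1.535 0.095
22.87 rel 1.631 [-2.4 -0.   3.2] -0.022 -1.415 0.092
23.12 rel 1.511 [-1.4  0.4  3.2] -0.034 -1.295 0.094
23.37 rel 1.391 [-2.4  0.9  3.7] -0.013 -1.175 0.096
23.62 rel 1.271 [-2.3  1.4  3.7] -0.008 -1.055 0.094
23.87 rel 1.151 [-2.   0.1  3.7] -0.021 -0.935 0.093
24.12 rel 1.031 [-1.2 -1.6  3.5] -0.02 -0.815 0.095
24.37 rel 0.911 [-1.9 -0.2  4.2] -0.011 -0.695 0.094
24.62 rel 0.791 [-1.5  0.2  3.6] -0.072 -0.575 0.095
24.87 rel 0.671 [-2.6 -0.3  3. ] -0.032 -0.455 0.095
25.12 rel 0.551 [-1.3 -0.7  3.1] -0.029 -0.335 0.094
25.37 rel 0.431 [-2.4  0.4  2.3] -0.021 -0.215 0.092
25.62 rel 0.311 [-1.4 -0.9  3.7] -0.053 -0.095 0.096
25.87 rel 0.271 [-1.9 -0.6  3.2] -0.053 -0.055 0.096
26.12 rel 0.231 [-2.4 -0.9  3.4] -0.044 -0.015 0.095
26.37 rel 0.191 [-2.4 -0.5  3.8] -0.014 0.025 0.092
26.62 rel 0.151 [-2.5 -0.4  2.4] -0.028 0.065 0.092
26.87 rel 0.111 [-1.7 -0.   3. ] -0.054 0.105 0.093
27.12 rel 0.071 [-2.5 -0.1  3.7] -0.028 0.145 0.093
27.37 rel 0.031 [-2.7 -0.   3.1] -0.059 0.185 0.097
27.62 rel -0.009 [-2.3 -1.4  2.7] 0.472 0.223 0.095
27.87 rel -0.049 [-3.2 -1.3  3.5] 1.174 0.261 0.095
```

```bash
python3 - <<'E'
from h import *
p=np.load("pose.npy");yaw=p[2];y=np.array([-np.sin(yaw),np.cos(yaw)])
v=np.load("st.npy");c=v[:3];a=v[3];T0=v[7:]
sleep(.4);print("hold",get_state()["wrist_torque"]-T0)
end=yaw+.018+1.571
for b in np.linspace(a,end,14)[1:]:
    set_joints(ik(c,rot(b)))
s=get_state();print(s["q"][5],s["wrist_torque"]-T0)
let_go();move_l(c+[0,0,.13],.12)
movep([*(p[:2]+.05*y),.2],rot(yaw));sleep(.3)
s=get_state();f=grab_frame("wrist");save(f,"e1.png");T=wristT(f,s)
q=tip_of("wrist","shutter_tab");print([(onz(*ray(f,g["centre"],T),.0815),g["score"]) for g in q[:1]])
m=silhouettes("wrist","wing")
if m:
    r=cv2.minAreaRect(cv2.findNonZero(m[0]["mask"].astype(np.uint8)));print(m[0]["score"],r)
print(s["clock"])
E
```

```text
hold [-0.01428472  0.5444013   1.20973713]
-1.3743717552912638 [0.00194348 0.45881753 0.05088386]
[(array([ 0.52670861, -0.29904901,  0.0815    ]), 0.67)]
0.79 ((329.0, 188.0), (20.0, 54.0), 90.0)
35.1667
```

View pics/e1.png

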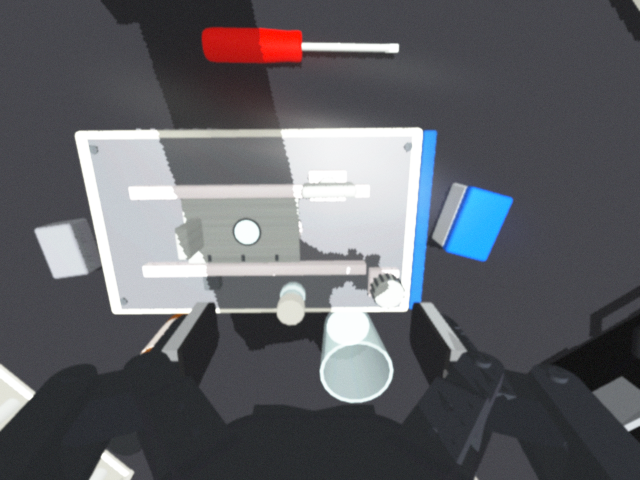

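The wing at (329,188) now lies along the rail, which is the photometer's y, so it is a quarter turn from the bottom. The tab at (190,240) is unchanged, the port is covered, and the bystanders have not moved.

```bash
python3 -c "
from cell import *
print(sign_off())"
```

```text
the job is handed in; nothing more can be done
None
```

The job is handed in: the shutter sits in its middle stop with the port covered, and the gib screw was bottomed and backed off a quarter turn. The last wrist picture showed both in place, with the lock screw and the bystanders in view looking undisturbed; no verdict came back.

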